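Put the coin tube away in the storage canister

ROBOT

A 7-joint arm with a two-finger parallel gripper is mounted at the origin on the work surface. World frame = base frame: x ahead of the robot, y to its left, z up, the work surface at z = 0. Lengths are in m, angles in rad, forces in N, time in s.
With the tool pointing down it reaches from about 0.35 to 0.9 m from the base axis. Payload 8.1 kg.
Tool frame: the origin (TCP) lies midway between the tips of the shut fingers; the grasp point (between the pads) lies 19 mm behind it; z points along the fingers, y is the line along which they close (so a half turn about z gives the same grasp; the last joint's range is limited). The gripper opens to 92 mm and grips with 3 to 60 N. Pads are 19 mm wide; open, the fingers measure 130 mm over their backs; the gripper's body (75 mm by 190 mm) begins 47 mm behind the grasp point.
Start: joints at [1.229, 0.434, 0.025, 1.573, -0.012, 1.134, -0.075], TCP at [0.148, -0.607, 0.199] pointing down, gripper open.
Joint ranges: [-2.62, 2.62], [-0.44, 2.09], [-1.27, 1.32], [0.08, 2.57], [-1.32, 4.46], [0.12, 2], [-2.74, 2.74]. Speed limits (rad/s): [2.22, 2.22, 3.01, 3.01, 3.14, 3.14, 3.14].

INTERFACE

Orientations are given as a rotation vector (axis times angle).
In Python, from cell import robot, cam, readout, order gives the robot as it stands (robot), with the cameras (cam), the readings (readout) and the job (order).
- The arm moves only by the shell command python3 steer.py 'ROWS' [FORCE]. ROWS is a JSON object with one list for each field, all of the same length, 1 to 5, a row being the entries at one place: finger_gap (the finger opening in m), sx, sy, sz (the shift in m), ax, ay, az (a rotation vector in rad); each row is the pose to reach, as a shift and turn from the pose commanded when the command began, along the tool's axes at that moment; what a row does not reach only later rows make up. A row lasts 1/10 s, in which the tool goes at most 0.05 m and 0.15 rad, less where a joint would pass 70% of its speed; a pose out of reach is approached as far as the arm can. The fingers move at their own pace and stop on an object; FORCE is the grip in N (left out, the last holds). Time passes only in rows, so rows that do not move let the fingers close. It prints the time, the measured TCP pose, the force, the opening and the grip force at its end. Input that does not fit is refused with a message, and nothing moves.
- readout.read_state(): the state, without advancing time (a new reading comes with each control period).
- cam.capture(name): name is "scene" or "side" or "wrist"; returns the picture (400x640x3 uint8, red, green, blue); there is no depth.
- cam.camera_params(name): a dict with "vertical_fov" (degrees; the focal length in pixels is half the picture's height over the tangent of half this angle, whatever the lens; pixels are square), "cx", "cy" (the principal point, pixels), "R" (3x3) and "t" (3): a world point X has camera coordinates R X + t. Camera axes: x right, y down, z forward; pixel columns grow to the right and rows downward; lengths in m; the calibration is good to about 2 mm. The wrist camera is an equidistant fisheye: a pixel r from the principal point sees the ray r / f radians off the axis. A picture is of the moment at which its call begins: read the wrist's pose just before it. camera_params takes no time and is no camera call; for the wrist camera it gives the pose at the moment of the call.
- order.finish_job(): hands the job in; it is judged then, once.
The state is a dict: "t": time; "q": joint angles; "qd": joint speeds; "joint_torque": joint torques, N m; "position": TCP position; "tool_rot": TCP orientation; "ft_force": force on the tool from outside, world axes, zero at the start; "torque": the same for the moment, N m; "opening": finger opening in m; "grasp_force": force on a finger pad.
Only numpy, scipy, OpenCV 4.12 (cv2) and the standard library are available. Lean on these libraries where they do the work, as an engineer would, in place of code of your own. Each camera call takes 0.05 s, during which the arm holds its last target. There are 200 camera calls.

TASK

The taller of the two square coin tubes lies on its side in the cork-lined walnut tray: stand it up on the cork with its cap on top and let go of it. Then pick it up again and lower it into the open storage canister; how full that is you cannot tell, so feel for the contents and set the tube down on them gently, neither dropped nor pressed hard, left standing upright with its cap on top. Leave the other things on the desk and in the tray where they are.

Things in the scene. Friction and masses are not known exactly. Their poses are not given: they have to be found in the camera images.
- coin_tube: White plastic coin tube, 44 mm square, 92 mm long plus a round 3 mm boss on the cap; 0.2-0.42 kg. The ribbed cap is its last 16 mm, as wide as the body, and stays on. Origin on its axis, 46 mm from base and cap flats. x runs from base to cap (up when it stands); y, z square to the flat sides. At the start lies on a flat side on the cork, z up, cap within 0.18 rad of the tray's +y.
- tray: Low walnut tray lined with cork, 180 (x) x 260 (y) mm outside, 160 x 240 mm inside; cork surface 12 mm and rim 26 mm above the desk. It does not move. Origin at the centre of its underside, z up.
- canister: Open round storage canister, opaque painted steel, 142 mm outside, 136 mm inside diameter, rim 155 mm above the desk; it does not move. Origin at the centre of its underside, z up. Inside, a stack of flat coin trays nearly fills its width: a level cork surface somewhere 35 to 68 mm above the desk, not known beforehand, padded so that it gives 1 mm for 8 N.
- short_tube: Bystander near the canister: a shorter coin tube of the same section, 50 mm long, standing with its cap up. Origin at mid-length on its axis.
- lid: Bystander beyond the canister: its round lid, 150 mm across, with a small black knob, 41 mm high in all, lying on the desk. Origin at the centre of its underside.
- capsule: Bystander in a corner of the tray: gold ducat in a round clear acrylic capsule, 44 mm across, 8 mm thick, lying flat. Origin at the centre of its underside.
- loupe: Bystander beyond the tray: black plastic hand loupe, 166 mm long, 12 mm thick, lying flat along its y axis. Origin at its underside, near the neck.
- gauge: Bystander on the robot's side of the tray: chrome sliding coin gauge, 150 mm long, at most 13 mm thick, lying flat along its y axis. Origin under the middle of its beam.

How it is judged:
By the outcome, as a careful person would: the job done as asked, in the order asked, and still so for the second after the job is handed in, with the robot touching nothing.
It also fails if it takes over 61 s, if anything falls off the work surface, if the arm or the gripper's body presses on something with over 40 N, if the wrist force passes 120 N, or if a joint passes its speed limit or range.

## Working session

There is one attempt and no reset: what is moved stays moved. The work goes in short steps, Python scripts to look and compute and a shell command to move; the robot and the scene stay as the last step left them, time stands still between calls to the robot, and variables do not carry over. Pictures are saved under pics/ and viewed, at most 13 in all, crops included, and the job is handed in when it is done.

```bash
ls; mkdir -p pics
python3 - <<'E'
from cell import robot, cam, readout, order
import cv2
s=readout.read_state(); print(s)
for n in("scene","side"):
    p=cam.camera_params(n); print(n,p)
    cv2.imwrite(f"pics/{n}0.png",cam.capture(n)[:,:,::-1])
E
```

```text
cell.py
pics
steer.py
{'t': 0.0, 'q': array([ 1.22940554,  0.43524696,  0.02493373,  1.57404069, -0.01161266,
        1.13397159, -0.07513643]), 'qd': array([ 6.86418316e-04, -7.10641807e-04,  6.03911225e-04, -3.24054348e-04,
        1.20578615e-04,  4.64979424e-04,  4.19958277e-05]), 'joint_torque': array([-6.02515483e-04, -6.67847085e+01,  9.85206105e-01, -3.14452708e+01,
       -6.01675990e-02,  4.29487287e-02,  1.59928377e-04]), 'position': array([ 0.14767854, -0.60677091,  0.19865144]), 'tool_rot': array([-3.11775816e+00, -3.73905697e-01,  4.57680734e-04]), 'ft_force': array([ 0.52028852, -0.64068609, -0.24227686]), 'torque': array([0.03035298, 0.06011879, 0.02060532]), 'grasp_force': 0.0, 'opening': 0.09187663748222569}
scene {'vertical_fov': 44.20951466613438, 'cx': 310.30612709296616, 'cy': 193.95661584451145, 'R': array([[-0.78433545,  0.62031768, -0.0048857 ],
       [ 0.53583398,  0.67350302, -0.50919116],
       [-0.31256975, -0.4019946 , -0.86063958]]), 't': array([ 0.43985515, -0.29524009,  1.52510944])}
side {'vertical_fov': 47.741761553302624, 'cx': 318.7671065772236, 'cy': 198.48799725885738, 'R': array([[ 0.95135966, -0.30804743, -0.00464586],
       [-0.22871094, -0.69607642, -0.68056515],
       [ 0.20641247,  0.64852479, -0.73267284]]), 't': array([-0.55476247,  0.17726066,  1.03889979])}
```

View pics/scene0.png

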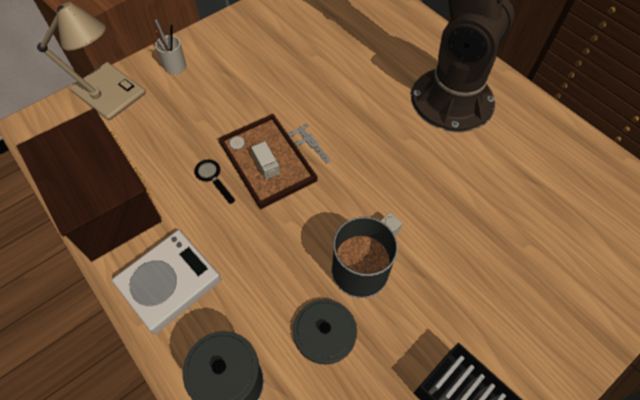

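View pics/side0.png

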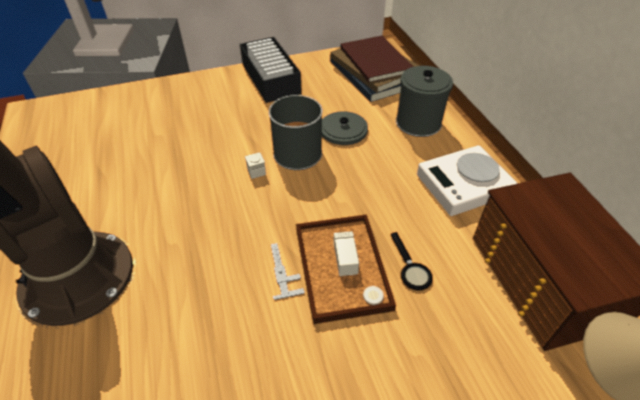

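Scene: the tray is at about (267,160), with the tube's top near (264,153), the capsule at (237,143) and the canister mouth at (364,243). Side: the tube's top is near (346,250) and the canister mouth at (297,112). I'll zoom both views together.

```bash
cat > h.py <<'E'
import numpy as np, cv2
from cell import robot, cam, readout, order
from scipy.spatial.transform import Rotation as Ro
def ray(p,uv,fish=False):
    f=200/np.tan(np.radians(p["vertical_fov"]/2)); d=np.array([uv[0]-p["cx"],uv[1]-p["cy"]])/f
    if fish:
        r=np.hypot(*d); v=np.r_[d/r*np.sin(r),np.cos(r)] if r>0 else np.r_[0,0,1.]
    else: v=np.r_[d,1]
    R=np.array(p["R"]); return -R.T@p["t"], R.T@v
def at(p,uv,z,fish=False):
    o,d=ray(p,uv,fish); return o+d*(z-o[2])/d[2]
def proj(p,X,fish=False):
    f=200/np.tan(np.radians(p["vertical_fov"]/2)); c=np.array(p["R"])@X+p["t"]
    if fish:
        n=np.hypot(c[0],c[1]); return np.array([p["cx"],p["cy"]])+f*np.arctan2(n,c[2])*c[:2]/n
    return np.array([p["cx"],p["cy"]])+f*c[:2]/c[2]
def goto(pos,R=None):
    "shift and rotvec in the tool axes from measured pose to pos,R"
    s=readout.read_state(); T=Ro.from_rotvec(s["tool_rot"])
    print("shift",np.round(T.inv().apply(np.array(pos)-s["position"]),4), "rot",None if R is None else np.round((T.inv()*R).as_rotvec(),4))
E
python3 - <<'E'
from h import *
a=cv2.imread("pics/scene0.png")[110:210,215:320]; b=cv2.imread("pics/side0.png")[210:325,290:400]
a=cv2.resize(a,None,fx=3.7,fy=3.7,interpolation=cv2.INTER_CUBIC);b=cv2.resize(b,None,fx=3.7,fy=3.7,interpolation=cv2.INTER_CUBIC)
o=np.zeros((max(a.shape[0],b.shape[0]),a.shape[1]+b.shape[1],3),np.uint8);o[:a.shape[0],:a.shape[1]]=a;o[:b.shape[0],a.shape[1]:]=b
cv2.imwrite("pics/z1.png",o);print(o.shape,a.shape)
S=cam.camera_params("scene");D=cam.camera_params("side")
print("canister",at(S,(364,243),.155),at(D,(297,112),.155))
print("tube",at(S,(264,153),.056),at(D,(346,250),.056))
print("short",at(S,(392,222),.05),at(D,(256,160),.05))
E
```

```text
(426, 795, 3) (370, 388, 3)
canister [0.59831157 0.24322664 0.155     ] [0.59964676 0.23671464 0.155     ]
tube [ 0.59583793 -0.16071003  0.056     ] [ 0.59527603 -0.16199795  0.056     ]
short [0.46406279 0.21278439 0.05      ] [0.46922433 0.20210337 0.05      ]
```

View pics/z1.png

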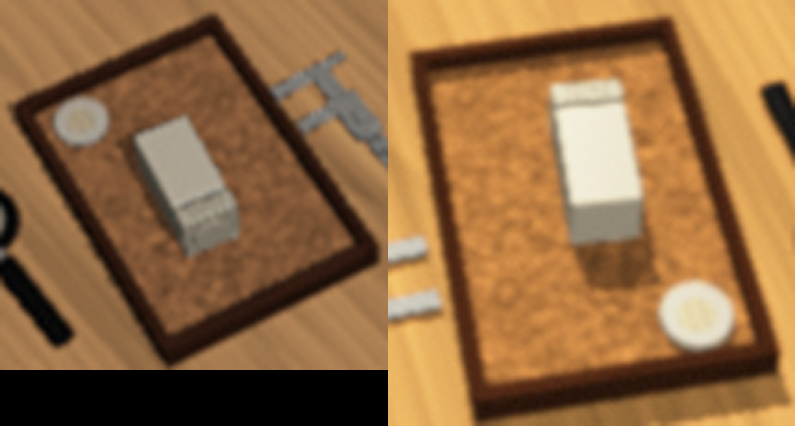

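Zoomed: the tube's top face corners are, in the left crop, base (136,130),(188,118) and cap (236,192),(181,212). In the right crop they are base (572,208),(640,203) and cap (551,88),(622,83). The capsule sits clear, in the corner beyond the base end.

Run:
```python
from h import *
S=cam.camera_params("scene");D=cam.camera_params("side")
fs=lambda x,y:((x+.5)/3.7-.5+215,(y+.5)/3.7-.5+110)
fd=lambda x,y:((x-388+.5)/3.7-.5+290,(y+.5)/3.7-.5+210)
for n,z,A,B in(("tube",.056,[(136,130),(188,118),(236,192),(181,212)],[(572,208),(640,203),(622,83),(551,88)]),
 ("tray",.026,[(14,107),(213,16),(378,245),(170,363)],[(412,55),(670,20),(776,355),(480,405)])):
  for P,f,L in((S,fs,A),(D,fd,B)):
    w=np.array([at(P,f(*c),z)[:2] for c in L]); print(n,np.round(w,4).tolist(),w.mean(0).round(4),[round(float(np.linalg.norm(w[i]-w[i-1])),4) for i in range(4)])
# canister rim from dark colour: fit ellipse outer top in both views
for P,nm,bx in((S,"scene",(315,205,415,305)),(D,"side",(255,85,335,175))):
  im=cv2.imread(f"pics/{nm}0.png"); x0,y0,x1,y1=bx
  best=None
  g=cv2.GaussianBlur(cv2.cvtColor(im,cv2.COLOR_BGR2GRAY).astype(np.float32),(0,0),.8)
  th=np.linspace(0,2*np.pi,180)
  def ring(c,r): return np.mean([cv2.remap(g,np.float32([[q[0]]]),np.float32([[q[1]]]),1)[0,0] for q in (proj(P,np.r_[c[0]+r*np.cos(t),c[1]+r*np.sin(t),.155]) for t in th[::4])])
  for cx in np.arange(.58,.62,.002):
    for cy in np.arange(.225,.26,.002):
      v=ring((cx,cy),.0695)
      if best is None or v<best[0] : best=(v,cx,cy)
  mx=None
  for cx in np.arange(.58,.62,.002):
    for cy in np.arange(.225,.26,.002):
      v=ring((cx,cy),.0755)-ring((cx,cy),.0695)
      if mx is None or v>mx[0]: mx=(v,cx,cy)
  print(nm,best,mx)
```

```text
tube [[0.607, -0.2054], [0.5699, -0.1901], [0.5817, -0.1131], [0.6236, -0.124]] [ 0.5955 -0.1581] [0.0831, 0.0401, 0.0778, 0.0433]
tube [[0.5667, -0.1976], [0.6061, -0.2067], [0.6283, -0.1187], [0.5846, -0.1086]] [ 0.5964 -0.1579] [0.0908, 0.0405, 0.0908, 0.0449]
tray [[0.6586, -0.3029], [0.4837, -0.2799], [0.5167, -0.0269], [0.6956, -0.0413]] [ 0.5886 -0.1627] [0.2643, 0.1764, 0.2552, 0.1795]
tray [[0.5149, -0.0314], [0.6883, -0.0561], [0.6511, -0.3093], [0.4812, -0.2867]] [ 0.5839 -0.1709] [0.2575, 0.1752, 0.2559, 0.1714]
scene (np.float32(41.51405), np.float64(0.618), np.float64(0.257)) (np.float32(22.027988), np.float64(0.606), np.float64(0.253))
side (np.float32(62.766357), np.float64(0.592), np.float64(0.225)) (np.float32(23.14624), np.float64(0.594), np.float64(0.233))
```

Run:
```python
from h import *
c=np.array([.0195,.088,0]);c/=np.linalg.norm(c)
R=Ro.from_matrix(np.c_[c,np.cross([0,0,-1],c),[0,0,-1]])
goto([.596,-.158,.25],R); print(cam.camera_params("wrist"))
```

```text
shift [ 0.5417 -0.3301 -0.0509] rot [-1.300e-03 -6.000e-04 -1.114e+00]
{'vertical_fov': 65.70646984690485, 'cx': 316.9877436506058, 'cy': 198.10475423833748, 'R': array([[ 2.36657344e-01, -9.71592819e-01, -8.34067732e-04],
       [-9.35152183e-01, -2.28013989e-01,  2.71108864e-01],
       [-2.63597604e-01, -6.33799233e-02, -9.62548330e-01]]), 't': array([-0.62487338, -0.03555148,  0.38965962])}
```

```bash
python3 steer.py '{"finger_gap": [0.065, 0.065, 0.065, 0.065, 0.065], "sx": [0.042, 0.083, 0.125, 0.166, 0.208], "sy": [-0.025, -0.05, -0.076, -0.1, -0.127], "sz": [-0.004, -0.008, -0.012, -0.016, -0.02], "ax": [0, 0, 0, 0, 0], "ay": [0, 0, 0, 0, 0], "az": [-0.08, -0.16, -0.24, -0.32, -0.4]}' 40; python3 -c "
from h import *
c=np.array([.0195,.088,0]);c/=np.linalg.norm(c)
goto([.596,-.158,.25],Ro.from_matrix(np.c_[c,np.cross([0,0,-1],c),[0,0,-1]]))"
```

```text
t: 0.6
position: [0.3206, -0.4333, 0.2194]
tool_rot: [-2.981, -0.99, 0.0]
ft_force: [0.4, -1.3, 0.5]
opening: 0.0654
grasp_force: 0.0
shift [ 0.3854 -0.0558 -0.0307] rot [-3.000e-04  2.000e-04 -7.112e-01]
```

```bash
python3 steer.py '{"finger_gap": [0.065, 0.065, 0.065, 0.065, 0.065], "sx": [0.048, 0.096, 0.144, 0.193, 0.241], "sy": [-0.007, -0.014, -0.021, -0.028, -0.035], "sz": [-0.004, -0.008, -0.011, -0.015, -0.019], "ax": [0, 0, 0, 0, 0], "ay": [0, 0, 0, 0, 0], "az": [-0.09, -0.18, -0.27, -0.36, -0.45]}'; python3 -c "
from h import *
c=np.array([.0195,.088,0]);c/=np.linalg.norm(c)
goto([.596,-.158,.25],Ro.from_matrix(np.c_[c,np.cross([0,0,-1],c),[0,0,-1]]))"
```

```text
t: 1.1
position: [0.4934, -0.2613, 0.2384]
tool_rot: [-2.684, -1.632, 0.0]
ft_force: [0.2, -0.6, -0.7]
opening: 0.0649
grasp_force: 0.0
shift [ 0.139   0.0435 -0.0116] rot [-3.000e-04  1.000e-04 -2.605e-01]
```

```bash
python3 steer.py '{"finger_gap": [0.065, 0.065, 0.065, 0.065], "sx": [0.045, 0.09, 0.139, 0.139], "sy": [0.014, 0.028, 0.043, 0.043], "sz": [-0.004, -0.008, -0.011, -0.011], "ax": [0, 0, 0, 0], "ay": [0, 0, 0, 0], "az": [-0.09, -0.18, -0.26, -0.26]}'
python3 - <<'E'
from h import *
s=readout.read_state();p=cam.camera_params("wrist");np.save("w1.npy",p,allow_pickle=True)
im=cam.capture("wrist");cv2.imwrite("pics/w1.png",im[:,:,::-1]);print(s["q"],s["position"],s["tool_rot"])
for X in([.596,-.158,.056],[.5864,-.2,.056],[.605,-.116,.056]):print(proj(p,np.array(X),True))
E
```

```text
t: 1.5
position: [0.5987, -0.1519, 0.2492]
tool_rot: [-2.44, -1.974, -0.007]
ft_force: [-0.2, 0.3, 0.1]
opening: 0.065
grasp_force: 0.0
[ 0.45093225  0.42628255 -0.42063986  1.49162243  0.17323009  1.25991499
 -0.19932361] [ 0.59868079 -0.15187072  0.24916919] [-2.44028629 -1.97449104 -0.00681752]
[316.64836076 177.10337978]
[316.16656576 210.03431134]
[316.67706319 142.78417745]
```

View pics/w1.png

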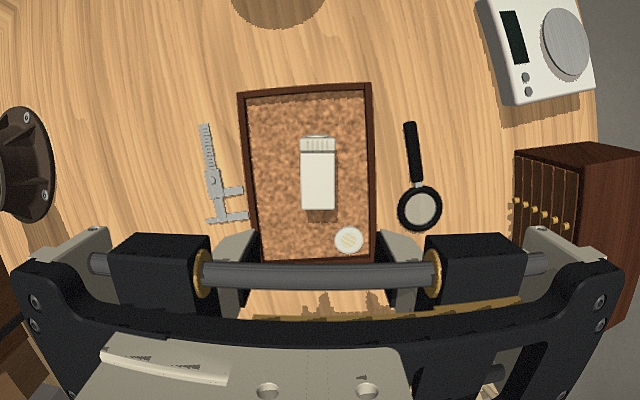

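Wrist view: the tube's top face has cap corners near (301,137),(335,137) and base corners near (302,209),(334,209). I'll segment it for sub-pixel corners.

Run:
```python
from h import *
p=np.load("w1.npy",allow_pickle=True).item()
im=cv2.imread("pics/w1.png");h=cv2.cvtColor(im,cv2.COLOR_BGR2HSV)
m=((h[...,1]<60)&(h[...,2]>120)).astype(np.uint8); m[:125]=0;m[222:]=0;m[:,:285]=0;m[:,350:]=0
m=cv2.morphologyEx(m,cv2.MORPH_OPEN,np.ones((3,3)))
k,_=cv2.findContours(m,0,1);k=max(k,key=cv2.contourArea);r=cv2.minAreaRect(k);b=cv2.boxPoints(r);print(r,b.round(1).tolist())
w=np.array([at(p,q,.056,True)[:2] for q in b]);print(w.round(4),w.mean(0),[np.linalg.norm(w[i]-w[i-1]).round(4) for i in range(4)])
for y in range(128,216,3): print(y,im[y,318],end=' ')
```

```text
((316.9999694824219, 180.99998474121094), (55.99999237060547, 33.99999237060547), 90.0) [[300.0, 153.0], [334.0, 153.0], [334.0, 209.0], [300.0, 209.0]]
[[ 0.5823 -0.124 ]
 [ 0.6232 -0.1328]
 [ 0.6091 -0.2034]
 [ 0.5664 -0.1943]] [ 0.59524718 -0.1636363 ] [np.float64(0.0721), np.float64(0.0418), np.float64(0.0721), np.float64(0.0436)]
128 [ 96 140 189] 131 [ 87 128 177] 134 [108 131 151] 137 [135 151 155] 140 [182 208 214] 143 [177 199 205] 146 [178 200 206] 149 [175 197 206] 152 [ 95 110 113] 155 [206 224 230] 158 [203 222 227] 161 [201 222 225] 164 [203 223 227] 167 [203 223 226] 170 [200 221 225] 173 [200 220 225] 176 [204 221 228] 179 [202 222 226] 182 [201 221 226] 185 [202 222 227] 188 [199 221 227] 191 [199 220 224] 194 [201 220 226] 197 [201 222 224] 200 [200 221 225] 203 [205 223 229] 206 [200 221 227] 209 [137 150 155] 212 [ 55  84 115] 215 [ 66  96 131]
```

```bash
cat >> h.py <<'E'
c=np.array([.208,.978,0]);c/=np.linalg.norm(c); up=np.array([0,0,1.])
R0=Ro.from_matrix(np.c_[c,np.cross(-up,c),-up])
Ry=lambda deg:Ro.from_euler("y",deg,degrees=True)
RA=R0*Ry(-45); bA=(c+up)/2**.5
RB=R0*Ry(45); bB=(up-c)/2**.5
ctr=np.array([.597,-.156,.034]); G=ctr+.008*c+.005*up; TA=G-.019*bA
E
python3 -c "
from h import *
print(TA);goto(TA+.11*bA,RA)"
```

```text
[ 0.59586937 -0.16131613  0.02556497]
shift [ 0.0713 -0.      0.1457] rot [-0.0027 -0.7879 -0.0054]
```

```bash
python3 steer.py '{"finger_gap": [0.065, 0.065, 0.065, 0.065, 0.065], "sx": [0.012, 0.025, 0.038, 0.05, 0.063], "sy": [0, 0, 0, 0, 0], "sz": [0.025, 0.05, 0.076, 0.1, 0.125], "ax": [0, 0, 0, 0, 0], "ay": [-0.14, -0.28, -0.42, -0.56, -0.70], "az": [0, 0, 0, 0, 0]}'; python3 -c "
from h import *
goto(TA+.11*bA,RA);print(readout.read_state()['q'])"
```

```text
t: 2.05
position: [0.6094, -0.099, 0.1251]
tool_rot: [2.032, 1.621, -0.745]
ft_force: [0.1, -0.1, -0.6]
opening: 0.0653
grasp_force: 0.0
shift [ 0.0247 -0.0005  0.0074] rot [-0.0061 -0.0795 -0.0126]
[-0.16334336  0.70020346 -0.22514532  1.57045755  0.72616108  1.4067361
 -0.91185553]
```

```bash
python3 steer.py '{"finger_gap": [0.065, 0.065, 0.065], "sx": [0.025, 0.025, 0.025], "sy": [0, 0, 0], "sz": [0.007, 0.007, 0.007], "ax": [-0.006, -0.006, -0.006], "ay": [-0.08, -0.08, -0.08], "az": [-0.012, -0.012, -0.012]}'; python3 -c "
from h import *
goto(TA,RA);print(readout.read_state()['q'])"
```

```text
t: 2.35
position: [0.6114, -0.0844, 0.1018]
tool_rot: [1.966, 1.598, -0.816]
ft_force: [0.2, -0.7, -0.3]
opening: 0.065
grasp_force: 0.0
shift [-0.002   0.0012  0.1094] rot [-0.0038 -0.0038  0.0049]
[-0.22478691  0.77014853 -0.20671012  1.55327845  0.75713029  1.44087361
 -0.96277621]
```

```bash
python3 steer.py '{"finger_gap": [0.065, 0.065, 0.065, 0.065, 0.065], "sx": [-0.001, -0.002, -0.002, -0.002, -0.002], "sy": [0.001, 0.001, 0.001, 0.001, 0.001], "sz": [0.03, 0.06, 0.085, 0.1, 0.109], "ax": [0, 0, 0, 0, 0], "ay": [-0.004, -0.004, -0.004, -0.004, -0.004], "az": [0.005, 0.005, 0.005, 0.005, 0.005]}'; python3 -c "
from h import *
goto(TA,RA)"
```

```text
t: 2.85
position: [0.5962, -0.1637, 0.0279]
tool_rot: [1.972, 1.584, -0.814]
ft_force: [-0.6, 0.2, -0.5]
opening: 0.065
grasp_force: 0.0
shift [ 0.0032 -0.0008  0.    ] rot [-0.004  -0.001  -0.0062]
```

```bash
python3 steer.py '{"finger_gap": [0.04, 0.04, 0.04, 0.03, 0.03], "sx": [0.002, 0.002, 0.002, 0.002, 0.002], "sy": [0, 0, 0, 0, 0], "sz": [0, 0, 0, 0, 0], "ax": [0, 0, 0, 0, 0], "ay": [0, 0, 0, 0, 0], "az": [0, 0, 0, 0, 0]}' 40; python3 -c "
from h import *
goto(TA,RA)
im=cam.capture('side');cv2.imwrite('pics/s1.png',cv2.resize(im[130:330,250:450,::-1],(600,600)))"
```

```text
t: 3.35
position: [0.5978, -0.158, 0.026]
tool_rot: [1.968, 1.589, -0.811]
ft_force: [0.9, 3.3, 5.1]
opening: 0.0434
grasp_force: 40.0
shift [-0.0023 -0.0012  0.0029] rot [-0.0005 -0.0024 -0.0021]
```

View pics/s1.png

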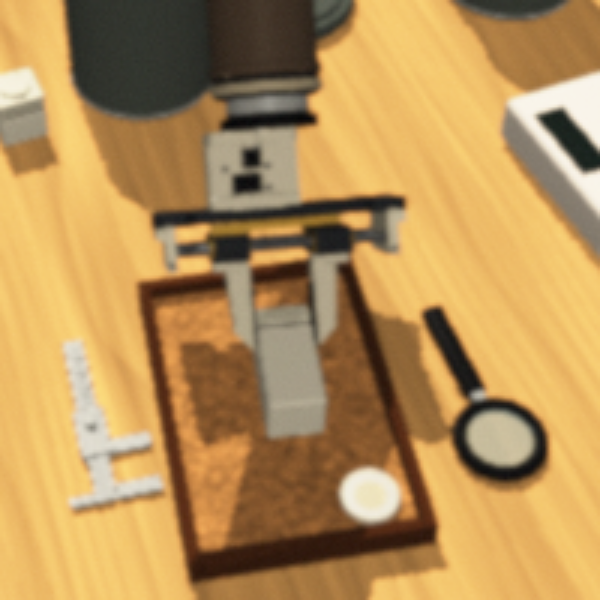

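Gripped on the flat sides (opening 43.4 mm), with the body clear of the cap. Next I'll lift and rotate.

```bash
python3 steer.py '{"finger_gap": [0.03, 0.03, 0.03, 0.03, 0.03], "sx": [-0.021, -0.05, -0.071, -0.085, -0.092], "sy": [0, 0, 0, 0, 0], "sz": [-0.021, -0.05, -0.071, -0.085, -0.092], "ax": [0, 0, 0, 0, 0], "ay": [0, 0, 0.14, 0.28, 0.42], "az": [0, 0, 0, 0, 0]}'
cat >> h.py <<'E'
P=np.array([.592,-.155,0]); TB=P-.0054*c+.0697*up-.019*bB
E
python3 -c "
from h import *
goto(TB+.06*up,RB);print(readout.read_state()['q'])"
```

```text
t: 3.9
position: [0.5984, -0.1581, 0.1582]
tool_rot: [2.244, 1.814, -0.402]
ft_force: [-1.0, -1.4, -4.6]
opening: 0.0437
grasp_force: 40.0
shift [ 0.0238 -0.0071  0.0359] rot [4.6000e-03 1.1436e+00 2.0000e-04]
[ 0.16617043  0.51969126 -0.32129639  1.62931261  0.53783633  1.19334404
 -0.58278077]
```

```bash
python3 steer.py '{"finger_gap": [0.03, 0.03, 0.03, 0.03, 0.03], "sx": [0, 0, 0, 0, 0], "sy": [0, 0, 0, 0, 0], "sz": [0, 0, 0, 0, 0], "ax": [0, 0, 0, 0, 0], "ay": [0.14, 0.28, 0.42, 0.56, 0.70], "az": [0, 0, 0, 0, 0]}';python3 -c "
from h import *
goto(TB+.04*up,RB);print(readout.read_state()['q'])"
```

```text
t: 4.4
position: [0.5969, -0.1601, 0.1565]
tool_rot: [-2.26, -1.824, -0.391]
ft_force: [-0.9, 0.1, -4.5]
opening: 0.0433
grasp_force: 40.0
shift [-0.0088 -0.006   0.0607] rot [ 0.0038  0.4449 -0.002 ]
[ 0.75848833  0.58090717 -0.57084856  1.58300149 -0.04457644  1.06988116
  0.07227041]
```

```bash
python3 steer.py '{"finger_gap": [0.03, 0.03, 0.03, 0.03, 0.03], "sx": [-0.003, -0.006, -0.009, -0.009, -0.009], "sy": [-0.001, -0.003, -0.006, -0.006, -0.006], "sz": [0.015, 0.03, 0.045, 0.06, 0.06], "ax": [0.001, 0.002, 0.004, 0.004, 0.004], "ay": [0.14, 0.28, 0.42, 0.445, 0.445], "az": [0, 0, 0, -0.002, -0.002]}';python3 -c "
from h import *
goto(TB,RB);s=readout.read_state();print(s['q'],s['ft_force'])
im=cam.capture('side');cv2.imwrite('pics/s2.png',cv2.resize(im[130:330,250:450,::-1],(600,600)))"
```

```text
t: 4.9
position: [0.5905, -0.1487, 0.0913]
tool_rot: [-1.968, -1.583, -0.803]
ft_force: [0.1, -0.1, -3.1]
opening: 0.0433
grasp_force: 40.0
shift [-0.0231  0.0031  0.0263] rot [-0.0052  0.0025 -0.0087]
[ 1.01200267  0.87108083 -0.7065465   1.57326393 -0.26705818  1.06993801
  0.38993518] [ 0.07304281 -0.1108528  -3.08200447]
```

View pics/s2.png

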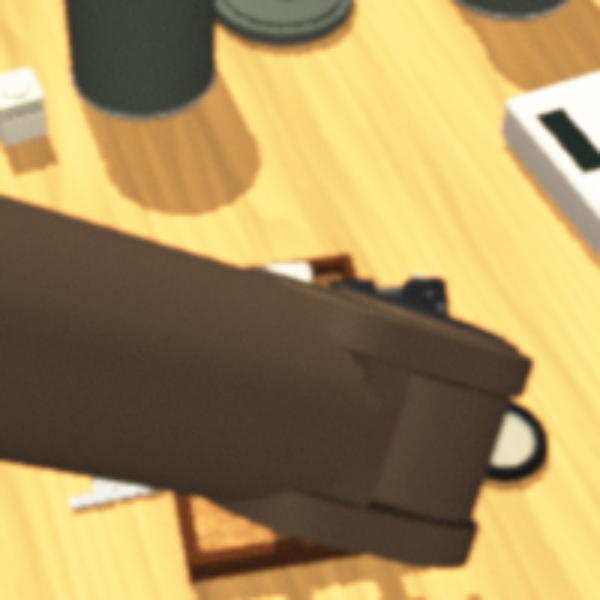

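The forearm hides the tube in this view, so I'll rely on force and check afterwards.

```bash
python3 steer.py '{"finger_gap": [0.03, 0.03, 0.03, 0.03], "sx": [-0.009, -0.018, -0.02, -0.02], "sy": [0.002, 0.003, 0.003, 0.003], "sz": [0.009, 0.018, 0.02, 0.02], "ax": [-0.005, -0.005, -0.005, -0.005], "ay": [0.002, 0.002, 0.002, 0.002], "az": [-0.008, -0.008, -0.008, -0.008]}';python3 -c "
from h import *
goto(TB,RB)
im=cam.capture('scene');cv2.imwrite('pics/c2.png',cv2.resize(im[90:240,190:340,::-1],(600,600),interpolation=cv2.INTER_CUBIC))"
```

```text
t: 5.35
position: [0.5961, -0.1473, 0.0674]
tool_rot: [-1.963, -1.6, -0.816]
ft_force: [-0.2, -0.2, -3.3]
opening: 0.0433
grasp_force: 40.0
shift [-0.0081 -0.0024  0.0076] rot [0.0017 0.003  0.0072]
```

View pics/c2.png

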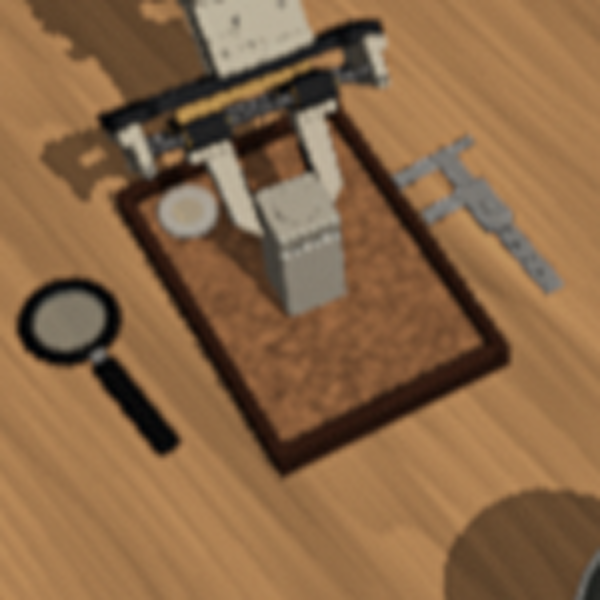

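Upright near the tray's centre, cap up, clear of the capsule at crop (188,212). Lowering by feel.

```bash
python3 steer.py '{"finger_gap": [0.03, 0.03, 0.03, 0.03], "sx": [-0.002, -0.004, -0.005, -0.006], "sy": [-0.001, -0.002, -0.002, -0.002], "sz": [0.002, 0.004, 0.005, 0.006], "ax": [0, 0, 0, 0], "ay": [0.003, 0.003, 0.003, 0.003], "az": [0.003, 0.006, 0.006, 0.006]}'
```

```text
t: 5.8
position: [0.5942, -0.1475, 0.0591]
tool_rot: [-1.966, -1.59, -0.817]
ft_force: [0.0, 0.6, -3.6]
opening: 0.0438
grasp_force: 40.0
```

```bash
python3 steer.py '{"finger_gap": [0.03, 0.03], "sx": [-0.0007, -0.0007], "sy": [0, 0], "sz": [0.0007, 0.0007], "ax": [0, 0], "ay": [0, 0], "az": [0, 0]}'
```

```text
t: 6.0
position: [0.5943, -0.1474, 0.0581]
tool_rot: [-1.965, -1.59, -0.817]
ft_force: [0.9, 0.7, -3.6]
opening: 0.0438
grasp_force: 40.0
```

```bash
python3 steer.py '{"finger_gap": [0.03, 0.03], "sx": [-0.001, -0.001], "sy": [0, 0], "sz": [0.001, 0.001], "ax": [0, 0], "ay": [0, 0], "az": [0, 0]}'
```

```text
t: 6.2
position: [0.5943, -0.1475, 0.0566]
tool_rot: [-1.965, -1.591, -0.817]
ft_force: [-0.2, -0.0, -2.7]
opening: 0.0435
grasp_force: 40.0
```

```bash
python3 steer.py '{"finger_gap": [0.03, 0.03], "sx": [-0.001, -0.001], "sy": [0, 0], "sz": [0.001, 0.001], "ax": [0, 0], "ay": [0, 0], "az": [0, 0]}'
```

```text
t: 6.4
position: [0.5942, -0.1474, 0.0552]
tool_rot: [-1.965, -1.591, -0.817]
ft_force: [0.1, 0.1, -4.1]
opening: 0.0435
grasp_force: 40.0
```

```bash
python3 steer.py '{"finger_gap": [0.03, 0.03], "sx": [-0.001, -0.001], "sy": [0, 0], "sz": [0.001, 0.001], "ax": [0, 0], "ay": [0, 0], "az": [0, 0]}'
```

```text
t: 6.6
position: [0.5945, -0.1475, 0.0547]
tool_rot: [-1.965, -1.59, -0.818]
ft_force: [-2.5, -2.3, 3.5]
opening: 0.0434
grasp_force: 40.0
```

```bash
python3 steer.py '{"finger_gap": [0.048, 0.055, 0.062, 0.066], "sx": [0, 0, 0, 0], "sy": [0, 0, 0, 0], "sz": [0, 0, 0, 0], "ax": [0, 0, 0, 0], "ay": [0, 0, 0, 0], "az": [0, 0, 0, 0]}'; python3 steer.py '{"finger_gap": [0.066, 0.066, 0.066, 0.066, 0.066], "sx": [0, 0, 0, 0, 0], "sy": [0, 0, 0, 0, 0], "sz": [-0.015, -0.04, -0.08, -0.12, -0.13], "ax": [0, 0, 0, 0, 0], "ay": [0, 0, 0, 0, 0], "az": [0, 0, 0, 0, 0]}'; python3 -c "
from h import *
goto(P+.25*up,R0);print(readout.read_state()['q'])"
```

```text
t: 7.0
position: [0.5944, -0.1473, 0.054]
tool_rot: [-1.965, -1.591, -0.817]
ft_force: [-0.4, -0.7, 0.1]
opening: 0.0643
grasp_force: 0.0
t: 7.5
position: [0.5757, -0.2418, 0.1482]
tool_rot: [-1.972, -1.591, -0.82]
ft_force: [0.4, 0.3, -0.2]
opening: 0.0661
grasp_force: 0.0
shift [ 0.1343 -0.0019 -0.0099] rot [ 0.0084 -0.7827 -0.0032]
[ 1.09198877  0.85460543 -0.68879227  1.40657534 -0.24851817  1.28668209
  0.41676494]
```

```bash
python3 steer.py '{"finger_gap": [0.066, 0.066, 0.066, 0.066, 0.066], "sx": [0.03, 0.06, 0.09, 0.12, 0.134], "sy": [0, 0, -0.001, -0.002, -0.002], "sz": [-0.003, -0.005, -0.008, -0.01, -0.01], "ax": [0, 0, 0, 0, 0.008], "ay": [-0.13, -0.27, -0.41, -0.55, -0.69], "az": [0, 0, 0, 0, 0]}';python3 steer.py '{"finger_gap": [0.066, 0.066, 0.066], "sx": [0, 0, 0], "sy": [0, 0, 0], "sz": [0, 0, 0], "ax": [0, 0, 0], "ay": [-0.09, -0.09, -0.09], "az": [0, 0, 0]}'
python3 - <<'E'
from h import *
s=readout.read_state();p=cam.camera_params("wrist");np.save("w2.npy",p,allow_pickle=True)
im=cam.capture("wrist");cv2.imwrite("pics/w2.png",im[:,:,::-1]);print(s["q"])
goto(P+.25*up,R0);print(proj(p,P+.104*up,True))
E
```

```text
t: 8.0
position: [0.5922, -0.1483, 0.2513]
tool_rot: [-2.392, -1.945, -0.111]
ft_force: [0.6, 0.4, -0.2]
opening: 0.0658
grasp_force: 0.0
t: 8.3
position: [0.5906, -0.1504, 0.2469]
tool_rot: [-2.431, -1.976, -0.003]
ft_force: [-0.2, -0.5, 0.3]
opening: 0.066
grasp_force: 0.0
[ 0.51532091  0.43323893 -0.51273302  1.50393788  0.20904945  1.2656994
 -0.22740433]
shift [-0.0023  0.0023 -0.0035] rot [-0.0066 -0.0071  0.0007]
[320.88575485 184.55709039]
```

View pics/w2.png

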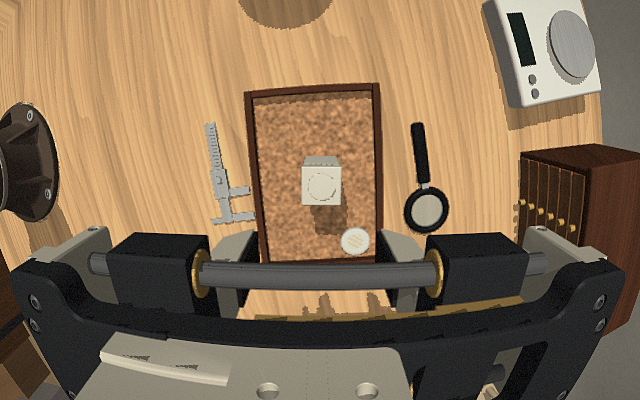

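Tube stands cap up, released; its top face spans columns 302–342 and rows 166–205, centre (322,186). The tray's other things haven't moved.

Run:
```python
from h import *
p=np.load("w2.npy",allow_pickle=True).item()
q=np.array([at(p,u,.104,True)[:2] for u in((302,166),(342,166),(341.5,205),(302,205))]);print(q.round(4),q.mean(0))
t=at(p,(322,185.7),.104,True);print(t);T=np.r_[t[:2],.075];goto(T,R0)
```

```text
[[ 0.5762 -0.1308]
 [ 0.6184 -0.1395]
 [ 0.6097 -0.1824]
 [ 0.5668 -0.1735]] [ 0.59280062 -0.15654559]
[ 0.59293201 -0.1564967   0.104     ]
shift [-0.0048  0.0046  0.1715] rot [-0.0066 -0.0071  0.0007]
```

```bash
python3 steer.py '{"finger_gap": [0.066, 0.066, 0.066, 0.066, 0.066], "sx": [-0.002, -0.005, -0.005, -0.005, -0.005], "sy": [0.002, 0.004, 0.004, 0.004, 0.004], "sz": [0.04, 0.08, 0.12, 0.15, 0.165], "ax": [-0.006, -0.006, -0.006, -0.006, -0.006], "ay": [-0.007, -0.007, -0.007, -0.007, -0.007], "az": [0, 0, 0, 0, 0]}'; python3 -c "
from h import *
goto([.5929,-.1565,.075],R0)"
```

```text
t: 8.85
position: [0.5903, -0.1585, 0.0785]
tool_rot: [-2.442, -1.971, 0.005]
ft_force: [0.7, -0.8, 0.4]
opening: 0.0663
grasp_force: 0.0
shift [0.0025 0.0022 0.0035] rot [-0.0047  0.0004 -0.0029]
```

```bash
python3 steer.py '{"finger_gap": [0.066, 0.055, 0.03, 0.03, 0.03], "sx": [0.002, 0.002, 0.002, 0.002, 0.002], "sy": [0.002, 0.002, 0.002, 0.002, 0.002], "sz": [0.003, 0.003, 0.003, 0.003, 0.003], "ax": [-0.004, -0.004, -0.004, -0.004, -0.004], "ay": [0, 0, 0, 0, 0], "az": [-0.003, -0.003, -0.003, -0.003, -0.003]}' 40; python3 steer.py '{"finger_gap": [0.03, 0.03, 0.03, 0.03, 0.03], "sx": [0, 0, 0, 0, 0], "sy": [0, 0, 0, 0, 0], "sz": [-0.01, -0.05, -0.1, -0.15, -0.2], "ax": [0, 0, 0, 0, 0], "ay": [0, 0, 0, 0, 0], "az": [0, 0, 0, 0, 0]}'; python3 -c "
from h import *
print(readout.read_state()['q']);goto([.599,.24,.29],R0)"
```

```text
t: 9.35
position: [0.5964, -0.1543, 0.0808]
tool_rot: [2.432, 1.979, 0.006]
ft_force: [0.6, -0.2, 0.5]
opening: 0.0382
grasp_force: 0.0
t: 9.85
position: [0.5943, -0.1535, 0.2829]
tool_rot: [2.432, 1.98, 0.005]
ft_force: [1.2, 0.0, 0.6]
opening: 0.0298
grasp_force: 0.0
[ 0.51438784  0.41190737 -0.51621466  1.44650586  0.20683787  1.3306931
 -0.21792793]
shift [ 0.3862 -0.0751 -0.0079] rot [0.0064 0.0008 0.0054]
```

The gripper closed past the tube's width with no grip. Look before doing anything else.

Run:
```python
from h import *
s=readout.read_state();p=cam.camera_params("wrist");np.save("w3.npy",p,allow_pickle=True)
a=cam.capture("wrist")[:,:,::-1];b=cam.capture("scene")[90:240,190:340,::-1]
o=np.zeros((600,800,3),np.uint8);o[:300,:480]=cv2.resize(a,(480,300),interpolation=cv2.INTER_AREA);
o[300:600,:300]=cv2.resize(b,(300,300),interpolation=cv2.INTER_CUBIC);o[300:600,320:800]=cv2.resize(a[100:260,190:446],(480,300),interpolation=cv2.INTER_CUBIC)
cv2.imwrite("pics/w3.png",o);cv2.imwrite("pics/w3full.png",a)
```

```text
(no output)
```

View pics/w3.png

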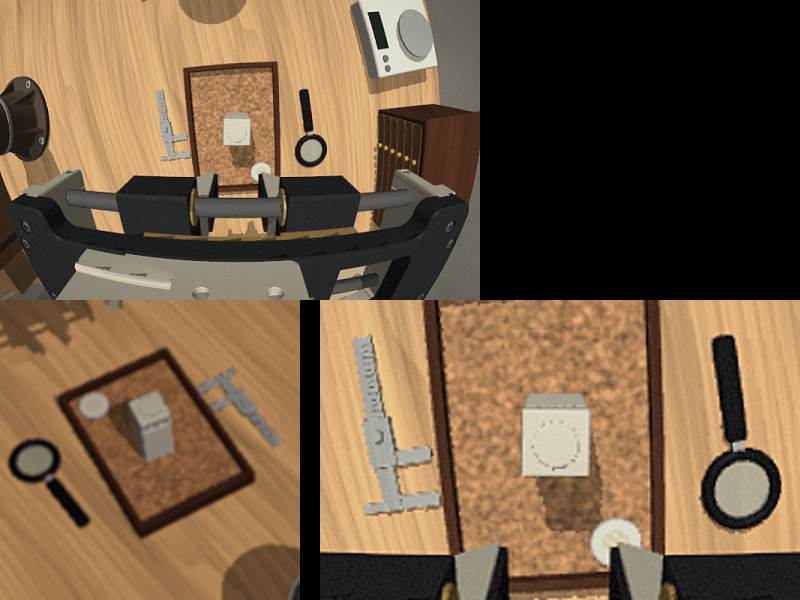

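The tube still stands. I'll check whether it moved and whether my height was right.

Run:
```python
from h import *
for w,f,b in(("w2.npy","pics/w2.png",(295,160,350,212)),("w3.npy","pics/w3full.png",(290,150,345,205))):
    p=np.load(w,allow_pickle=True).item();h=cv2.cvtColor(cv2.imread(f),cv2.COLOR_BGR2HSV)
    m=((h[...,1]<40)&(h[...,2]>185)).astype(np.uint8);x0,y0,x1,y1=b;k=np.zeros_like(m);k[y0:y1,x0:x1]=m[y0:y1,x0:x1]
    k=cv2.morphologyEx(cv2.morphologyEx(k,cv2.MORPH_CLOSE,np.ones((5,5))),cv2.MORPH_OPEN,np.ones((3,3)))
    n=max(cv2.findContours(k,0,1)[0],key=cv2.contourArea);r=cv2.minAreaRect(n);bx=cv2.boxPoints(r)
    q=np.array([at(p,u,.104,True)[:2] for u in bx]);print(bx.round(1).tolist(),q.mean(0).round(4),[np.linalg.norm(q[i]-q[i-1]).round(4) for i in range(4)],np.degrees(np.arctan2(*(q[1]-q[0])[::-1])))
print(readout.read_state()["position"])
```

```text
[[302.0, 167.0], [340.0, 167.0], [340.0, 204.0], [302.0, 204.0]] [ 0.5919 -0.1563] [np.float64(0.0415), np.float64(0.0409), np.float64(0.0415), np.float64(0.0421)] -11.663660091127976
[[298.0, 156.0], [332.0, 156.0], [332.0, 193.0], [298.0, 193.0]] [ 0.5917 -0.1546] [np.float64(0.0454), np.float64(0.0403), np.float64(0.0454), np.float64(0.0414)] -11.763287963728306
[ 0.59814135 -0.15327697  0.2887034 ]
```

```bash
python3 -c "
from h import *
goto([.592,-.1555,.071],R0)"; python3 steer.py '{"finger_gap": [0.07, 0.07], "sx": [0, 0], "sy": [0, 0], "sz": [0, 0], "ax": [0, 0], "ay": [0, 0], "az": [0, 0]}';  python3 -c "
from h import *
goto([.592,-.1555,.071],R0)"
```

```text
shift [-0.0033 -0.0096  0.2176] rot [0.0183 0.0005 0.0053]
t: 10.15
position: [0.594, -0.1538, 0.2792]
tool_rot: [2.433, 1.98, 0.003]
ft_force: [-0.8, -0.5, -0.4]
opening: 0.0416
grasp_force: 0.0
shift [-0.0018 -0.0025  0.2082] rot [0.0044 0.0013 0.005 ]
```

```bash
python3 steer.py '{"finger_gap": [0.07, 0.07, 0.07, 0.07, 0.07], "sx": [0, -0.001, -0.002, -0.002, -0.002], "sy": [0, -0.002, -0.002, -0.002, -0.002], "sz": [0.02, 0.06, 0.09, 0.11, 0.13], "ax": [0, 0.004, 0.004, 0.004, 0.004], "ay": [0, 0.001, 0.001, 0.001, 0.001], "az": [0, 0.005, 0.005, 0.005, 0.005]}'; python3 steer.py '{"finger_gap": [0.07, 0.07, 0.07, 0.07, 0.07], "sx": [0, 0, 0, 0, 0], "sy": [0, 0, 0, 0, 0], "sz": [0.03, 0.055, 0.07, 0.078, 0.078], "ax": [0, 0, 0, 0, 0], "ay": [0, 0, 0, 0, 0], "az": [0, 0, 0, 0, 0]}'; python3 steer.py '{"finger_gap": [0.07, 0.07], "sx": [0, 0], "sy": [0, 0], "sz": [0, 0], "ax": [0, 0], "ay": [0, 0], "az": [0, 0]}';  python3 -c "
from h import *
goto([.592,-.1555,.071],R0)"
```

```text
t: 10.65
position: [0.5913, -0.1555, 0.1469]
tool_rot: [-2.44, -1.976, 0.002]
ft_force: [-0.2, -0.7, 0.6]
opening: 0.07
grasp_force: 0.0
t: 11.15
position: [0.5924, -0.1555, 0.0706]
tool_rot: [-2.441, -1.977, 0.0]
ft_force: [-0.5, -0.1, -0.1]
opening: 0.0699
grasp_force: 0.0
t: 11.35
position: [0.5939, -0.1557, 0.0728]
tool_rot: [2.44, 1.975, 0.003]
ft_force: [0.2, 0.4, 0.6]
opening: 0.0701
grasp_force: 0.0
shift [-0.0002 -0.002   0.0018] rot [ 0.0034 -0.     -0.0002]
```

```bash
python3 steer.py '{"finger_gap": [0.055, 0.04, 0.04, 0.04, 0.04], "sx": [0, 0, 0, 0, 0], "sy": [-0.001, -0.001, -0.001, -0.001, -0.001], "sz": [0.002, 0.002, 0.002, 0.002, 0.002], "ax": [0, 0, 0, 0, 0], "ay": [0, 0, 0, 0, 0], "az": [0, 0, 0, 0, 0]}' 40;  python3 steer.py '{"finger_gap": [0.03, 0.03, 0.03], "sx": [0, 0, 0], "sy": [0, 0, 0], "sz": [0, 0, 0], "ax": [0, 0, 0], "ay": [0, 0, 0], "az": [0, 0, 0]}' 40
```

```text
t: 11.85
position: [0.5924, -0.1555, 0.0698]
tool_rot: [2.441, 1.976, 0.002]
ft_force: [-0.4, -0.4, 1.4]
opening: 0.0432
grasp_force: 40.0
t: 12.15
position: [0.5923, -0.1555, 0.0698]
tool_rot: [2.441, 1.976, 0.002]
ft_force: [0.8, -0.2, 2.1]
opening: 0.0431
grasp_force: 40.0
```

Held, 40 N at 43 mm. Lifting and carrying part-way, then looking at the canister.

```bash
python3 steer.py '{"finger_gap": [0.03, 0.03, 0.03, 0.03, 0.03], "sx": [0, 0, 0, 0, 0], "sy": [0, 0, 0, 0, 0], "sz": [-0.03, -0.08, -0.13, -0.17, -0.2], "ax": [0, 0, 0, 0, 0], "ay": [0, 0, 0, 0, 0], "az": [0, 0, 0, 0, 0]}'; python3 -c "
from h import *
goto([.598,.09,.28],R0)"
```

```text
t: 12.65
position: [0.5918, -0.1552, 0.2721]
tool_rot: [2.44, 1.976, 0.003]
ft_force: [0.3, 0.5, -4.1]
opening: 0.0434
grasp_force: 40.0
shift [ 0.2411 -0.0449 -0.008 ] rot [ 0.0027 -0.0001  0.    ]
```

```bash
python3 steer.py '{"finger_gap": [0.03, 0.03, 0.03, 0.03, 0.03], "sx": [0.03, 0.075, 0.12, 0.165, 0.205], "sy": [-0.005, -0.014, -0.023, -0.031, -0.038], "sz": [-0.008, -0.008, -0.008, -0.008, -0.008], "ax": [0.003, 0.003, 0.003, 0.003, 0.003], "ay": [0, 0, 0, 0, 0], "az": [0, 0, 0, 0, 0]}'; python3 steer.py '{"finger_gap": [0.03, 0.03, 0.03, 0.03], "sx": [0.025, 0.036, 0.036, 0.036], "sy": [-0.005, -0.007, -0.007, -0.007], "sz": [0, 0, 0, 0], "ax": [0, 0, 0, 0], "ay": [0, 0, 0, 0], "az": [0, 0, 0, 0]}'
python3 - <<'E'
from h import *
s=readout.read_state();p=cam.camera_params("wrist");np.save("w4.npy",p,allow_pickle=True)
im=cam.capture("wrist");cv2.imwrite("pics/w4.png",im[:,:,::-1]);print(s["q"])
for X in([.598,.24,.155],[.668,.24,.155],[.528,.24,.155],[.598,.17,.155],[.598,.31,.155]):print(proj(p,np.array(X),True).round())
E
```

```text
t: 13.15
position: [0.5962, 0.0554, 0.2769]
tool_rot: [-2.439, -1.976, 0.004]
ft_force: [0.5, -0.1, -4.0]
opening: 0.0436
grasp_force: 40.0
t: 13.55
position: [0.598, 0.0877, 0.277]
tool_rot: [-2.443, -1.974, 0.004]
ft_force: [0.1, 1.0, -3.7]
opening: 0.0432
grasp_force: 40.0
[ 0.1588044   0.41595364 -0.57790207  1.46784363  0.22947742  1.32845881
 -0.64697755]
[286.  37.]
[355.  24.]
[219.  56.]
[301. 104.]
[272. -23.]
```

View pics/w4.png

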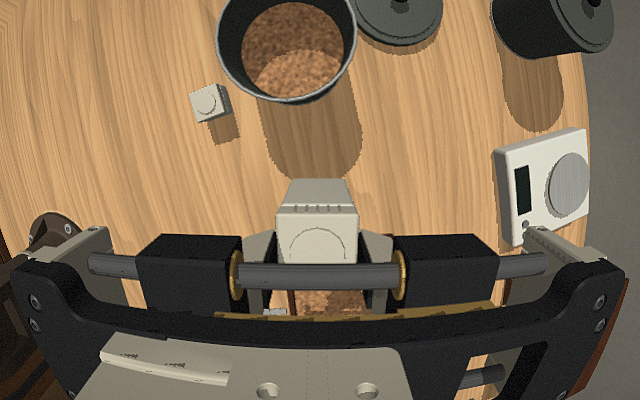

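Wrist view: the canister's outer rim passes near (216,40),(235,82),(287,103),(338,84),(356,40). The tube hangs straight, and the short tube is at (210,102). Fitting the rim circle next.

Run:
```python
from h import *
from scipy.optimize import least_squares as ls
p=np.load("w4.npy",allow_pickle=True).item()
im=cv2.imread("pics/w4.png");g=cv2.GaussianBlur(cv2.cvtColor(im,cv2.COLOR_BGR2GRAY).astype(float),(0,0),.7)
hsv=cv2.GaussianBlur(im,(3,3),0).astype(float);sat=(hsv[...,2]-hsv[...,0])  # wood strongly red-blue, rim grey
c0=np.array([.598,.24])
for it in range(3):
  pts=[]
  for a in np.radians(np.arange(-190,11,5)):
    rs=np.arange(.058,.088,.0005);uv=np.array([proj(p,np.r_[c0+r*np.array([np.cos(a),np.sin(a)]),.155],True) for r in rs])
    if (uv[:,1]<2).any():continue
    v=cv2.remap(sat.astype(np.float32),uv[None,:,0].astype(np.float32),uv[None,:,1].astype(np.float32),1)[0]
    i=np.argmax(v[3:]-v[:-3])+1
    pts.append(np.r_[c0+rs[i]*np.array([np.cos(a),np.sin(a)])])
  pts=np.array(pts);s=ls(lambda x:np.hypot(*(pts-x[:2]).T)-x[2],[*c0,.071],loss="soft_l1",f_scale=.001);print(len(pts),s.x.round(4),np.median(abs(s.fun)).round(4))
  s=ls(lambda x:np.hypot(*(pts-x[:2]).T)-.071,c0,loss="soft_l1",f_scale=.001);c0=s.x;print(c0.round(4),np.median(abs(s.fun)).round(4))
goto([*c0,.235],R0)
```

```text
41 [0.5974 0.2423 0.0699] 0.0013
[0.5975 0.2439] 0.001
41 [0.5973 0.2426 0.0701] 0.0011
[0.5973 0.2439] 0.001
41 [0.5973 0.2425 0.0701] 0.001
[0.5973 0.244 ] 0.001
shift [ 0.1532 -0.0338  0.0419] rot [-0.002   0.0016 -0.0028]
```

```bash
python3 steer.py '{"finger_gap": [0.03, 0.03, 0.03, 0.03, 0.03], "sx": [0.03, 0.07, 0.11, 0.14, 0.152], "sy": [-0.007, -0.016, -0.025, -0.031, -0.034], "sz": [0, 0, 0, 0, 0], "ax": [0, 0, 0, 0, 0], "ay": [0, 0, 0, 0, 0], "az": [0, 0, 0, 0, 0]}'; python3 steer.py '{"finger_gap": [0.03, 0.03, 0.03, 0.03], "sx": [0, 0, 0, 0], "sy": [0, 0, 0, 0], "sz": [0.015, 0.035, 0.035, 0.035], "ax": [0, 0, 0, 0], "ay": [0, 0, 0, 0], "az": [0, 0, 0, 0]}';python3 -c "
from h import *
goto([.5975,.243,.14],R0);print(readout.read_state()['q'])"
```

```text
t: 14.1
position: [0.596, 0.2475, 0.2774]
tool_rot: [-2.438, -1.977, 0.001]
ft_force: [0.1, -0.2, -3.5]
opening: 0.0435
grasp_force: 40.0
t: 14.5
position: [0.5969, 0.2435, 0.2427]
tool_rot: [-2.444, -1.973, 0.003]
ft_force: [0.6, -0.4, -3.3]
opening: 0.0436
grasp_force: 40.0
shift [-0.0002  0.0009  0.1027] rot [-0.0018  0.0012 -0.0026]
[-0.09801481  0.50872845 -0.58844921  1.41746262  0.28361728  1.30254012
 -0.9155046 ]
```

```bash
cat > chk.py <<'E'
import sys
from cell import robot, cam, readout, order
s=readout.read_state();f=s["ft_force"][2];z=s["position"][2];print("z %.4f fz %.1f"%(z,f)); sys.exit(f>-1.5 or z<.0915)
E
python3 steer.py '{"finger_gap": [0.03, 0.03, 0.03, 0.03, 0.03], "sx": [0, 0, 0, 0, 0], "sy": [0.001, 0.001, 0.001, 0.001, 0.001], "sz": [0.03, 0.06, 0.08, 0.095, 0.1], "ax": [0, 0, 0, 0, 0], "ay": [0, 0, 0, 0, 0], "az": [0, 0, 0, 0, 0]}';python3 steer.py '{"finger_gap": [0.03, 0.03, 0.03], "sx": [0, 0, 0], "sy": [0, 0, 0], "sz": [0, 0.0, 0], "ax": [0, 0, 0], "ay": [0, 0, 0], "az": [0, 0, 0]}';python3 -c "
from h import *
goto([.5975,.243,.13],R0)"
```

```text
t: 15.0
position: [0.5973, 0.2444, 0.142]
tool_rot: [-2.442, -1.975, 0.003]
ft_force: [-0.5, 0.5, -3.0]
opening: 0.0435
grasp_force: 40.0
t: 15.3
position: [0.5978, 0.2457, 0.144]
tool_rot: [-2.441, -1.976, -0.002]
ft_force: [0.2, 0.0, -2.6]
opening: 0.0435
grasp_force: 40.0
shift [-0.0028  0.0002  0.014 ] rot [ 0.0001 -0.0013 -0.0002]
```

```bash
sed -i 's/f>-1.5/f>-1.2/' chk.py
python3 steer.py '{"finger_gap": [0.03, 0.03, 0.03, 0.03], "sx": [-0.001, -0.002, -0.002, -0.002], "sy": [0, 0, 0, 0], "sz": [0.005, 0.01, 0.013, 0.013], "ax": [0, 0, 0, 0], "ay": [0, 0, 0, 0], "az": [0, 0, 0, 0]}' >/dev/null; python3 chk.py &&
python3 steer.py '{"finger_gap": [0.03, 0.03], "sx": [0, 0], "sy": [0, 0], "sz": [0.0007, 0.0007], "ax": [0, 0], "ay": [0, 0], "az": [0, 0]}' >/dev/null && python3 chk.py &&
python3 steer.py '{"finger_gap": [0.03, 0.03], "sx": [0, 0], "sy": [0, 0], "sz": [0.0007, 0.0007], "ax": [0, 0], "ay": [0, 0], "az": [0, 0]}' >/dev/null && python3 chk.py &&
python3 steer.py '{"finger_gap": [0.03, 0.03], "sx": [0, 0], "sy": [0, 0], "sz": [0.0007, 0.0007], "ax": [0, 0], "ay": [0, 0], "az": [0, 0]}' >/dev/null && python3 chk.py &&
python3 steer.py '{"finger_gap": [0.03, 0.03], "sx": [0, 0], "sy": [0, 0], "sz": [0.0007, 0.0007], "ax": [0, 0], "ay": [0, 0], "az": [0, 0]}' >/dev/null && python3 chk.py &&
python3 steer.py '{"finger_gap": [0.03, 0.03], "sx": [0, 0], "sy": [0, 0], "sz": [0.0007, 0.0007], "ax": [0, 0], "ay": [0, 0], "az": [0, 0]}' >/dev/null && python3 chk.py &&
python3 steer.py '{"finger_gap": [0.03, 0.03], "sx": [0, 0], "sy": [0, 0], "sz": [0.0007, 0.0007], "ax": [0, 0], "ay": [0, 0], "az": [0, 0]}' >/dev/null && python3 chk.py &&
python3 steer.py '{"finger_gap": [0.03, 0.03], "sx": [0, 0], "sy": [0, 0], "sz": [0.0007, 0.0007], "ax": [0, 0], "ay": [0, 0], "az": [0, 0]}' >/dev/null && python3 chk.py &&
python3 steer.py '{"finger_gap": [0.03, 0.03], "sx": [0, 0], "sy": [0, 0], "sz": [0.0007, 0.0007], "ax": [0, 0], "ay": [0, 0], "az": [0, 0]}' >/dev/null && python3 chk.py &&
python3 steer.py '{"finger_gap": [0.03, 0.03], "sx": [0, 0], "sy": [0, 0], "sz": [0.0007, 0.0007], "ax": [0, 0], "ay": [0, 0], "az": [0, 0]}' >/dev/null && python3 chk.py &&
python3 steer.py '{"finger_gap": [0.03, 0.03], "sx": [0, 0], "sy": [0, 0], "sz": [0.0007, 0.0007], "ax": [0, 0], "ay": [0, 0], "az": [0, 0]}' >/dev/null && python3 chk.py
```

```text
z 0.1289 fz -3.4False
```

```bash
sed -i 's/sys.exit(\(.*\))$/sys.exit(int(\1))/' chk.py; python3 chk.py &&
python3 steer.py '{"finger_gap": [0.03, 0.03], "sx": [0, 0], "sy": [0, 0], "sz": [0.0008, 0.0008], "ax": [0, 0], "ay": [0, 0], "az": [0, 0]}' >/dev/null && python3 chk.py &&
python3 steer.py '{"finger_gap": [0.03, 0.03], "sx": [0, 0], "sy": [0, 0], "sz": [0.0008, 0.0008], "ax": [0, 0], "ay": [0, 0], "az": [0, 0]}' >/dev/null && python3 chk.py &&
python3 steer.py '{"finger_gap": [0.03, 0.03], "sx": [0, 0], "sy": [0, 0], "sz": [0.0008, 0.0008], "ax": [0, 0], "ay": [0, 0], "az": [0, 0]}' >/dev/null && python3 chk.py &&
python3 steer.py '{"finger_gap": [0.03, 0.03], "sx": [0, 0], "sy": [0, 0], "sz": [0.0008, 0.0008], "ax": [0, 0], "ay": [0, 0], "az": [0, 0]}' >/dev/null && python3 chk.py &&
python3 steer.py '{"finger_gap": [0.03, 0.03], "sx": [0, 0], "sy": [0, 0], "sz": [0.0008, 0.0008], "ax": [0, 0], "ay": [0, 0], "az": [0, 0]}' >/dev/null && python3 chk.py &&
python3 steer.py '{"finger_gap": [0.03, 0.03], "sx": [0, 0], "sy": [0, 0], "sz": [0.0008, 0.0008], "ax": [0, 0], "ay": [0, 0], "az": [0, 0]}' >/dev/null && python3 chk.py &&
python3 steer.py '{"finger_gap": [0.03, 0.03], "sx": [0, 0], "sy": [0, 0], "sz": [0.0008, 0.0008], "ax": [0, 0], "ay": [0, 0], "az": [0, 0]}' >/dev/null && python3 chk.py &&
python3 steer.py '{"finger_gap": [0.03, 0.03], "sx": [0, 0], "sy": [0, 0], "sz": [0.0008, 0.0008], "ax": [0, 0], "ay": [0, 0], "az": [0, 0]}' >/dev/null && python3 chk.py &&
python3 steer.py '{"finger_gap": [0.03, 0.03], "sx": [0, 0], "sy": [0, 0], "sz": [0.0008, 0.0008], "ax": [0, 0], "ay": [0, 0], "az": [0, 0]}' >/dev/null && python3 chk.py &&
python3 steer.py '{"finger_gap": [0.03, 0.03], "sx": [0, 0], "sy": [0, 0], "sz": [0.0008, 0.0008], "ax": [0, 0], "ay": [0, 0], "az": [0, 0]}' >/dev/null && python3 chk.py; python3 -c "
from h import *
goto([.5975,.243,.12],R0)"
```

```text
z 0.1289 fz -3.4
z 0.1288 fz -3.8
z 0.1280 fz -3.4
z 0.1271 fz -3.4
z 0.1263 fz -3.8
z 0.1255 fz -3.4
z 0.1249 fz -1.8
z 0.1244 fz 2.5
shift [-0.0003  0.0007  0.0044] rot [-0.0011 -0.0003 -0.0002]
```

Contents felt at z ≈ 0.067 m (within 35–68 mm); 2.5 N net push. Releasing.

```bash
python3 steer.py '{"finger_gap": [0.046, 0.05, 0.056, 0.06, 0.06], "sx": [0, 0, 0, 0, 0], "sy": [0, 0, 0, 0, 0], "sz": [0, 0, 0, 0, 0], "ax": [0, 0, 0, 0, 0], "ay": [0, 0, 0, 0, 0], "az": [0, 0, 0, 0, 0]}'; python3 steer.py '{"finger_gap": [0.06, 0.06, 0.06, 0.06, 0.06], "sx": [0, 0, 0, 0, 0], "sy": [0, 0, 0, 0, 0], "sz": [-0.01, -0.025, -0.05, -0.09, -0.13], "ax": [0, 0, 0, 0, 0], "ay": [0, 0, 0, 0, 0], "az": [0, 0, 0, 0, 0]}'; python3 steer.py '{"finger_gap": [0.06, 0.06, 0.06, 0.06, 0.06], "sx": [-0.04, -0.08, -0.12, -0.14, -0.14], "sy": [0, 0, 0, 0, 0], "sz": [-0.01, -0.01, -0.01, -0.01, -0.01], "ax": [0, 0, 0, 0, 0], "ay": [0, 0, 0, 0, 0], "az": [0, 0, 0, 0, 0]}';python3 - <<'E'
from h import *
p=cam.camera_params("wrist");print(proj(p,np.array([.5975,.243,.162]),True))
a=cam.capture("wrist")[:,:,::-1];b=cam.capture("scene")[:,:,::-1];d=cam.capture("side")[:,:,::-1]
o=np.zeros((600,800,3),np.uint8);o[:250,:400]=cv2.resize(a,(400,250),interpolation=cv2.INTER_AREA)
o[:250,400:]=cv2.resize(d,(400,250),interpolation=cv2.INTER_AREA);o[250:,:400]=cv2.resize(b[80:314,180:450],(400,350));o[250:,400:]=cv2.resize(a[0:130,200:350],(400,350),interpolation=cv2.INTER_CUBIC)
cv2.imwrite("pics/end.png",o)
E
```

```text
t: 17.6
position: [0.5967, 0.2433, 0.124]
tool_rot: [-2.441, -1.976, 0.002]
ft_force: [0.2, -0.1, -0.0]
opening: 0.0598
grasp_force: 0.0
t: 18.1
position: [0.5966, 0.2434, 0.2567]
tool_rot: [-2.44, -1.976, 0.001]
ft_force: [0.5, 0.6, -0.2]
opening: 0.0597
grasp_force: 0.0
t: 18.6
position: [0.568, 0.1025, 0.2657]
tool_rot: [2.446, 1.97, -0.001]
ft_force: [0.2, -0.3, 0.3]
opening: 0.06
grasp_force: 0.0
[316.79704037  37.54186392]
```

View pics/end.png

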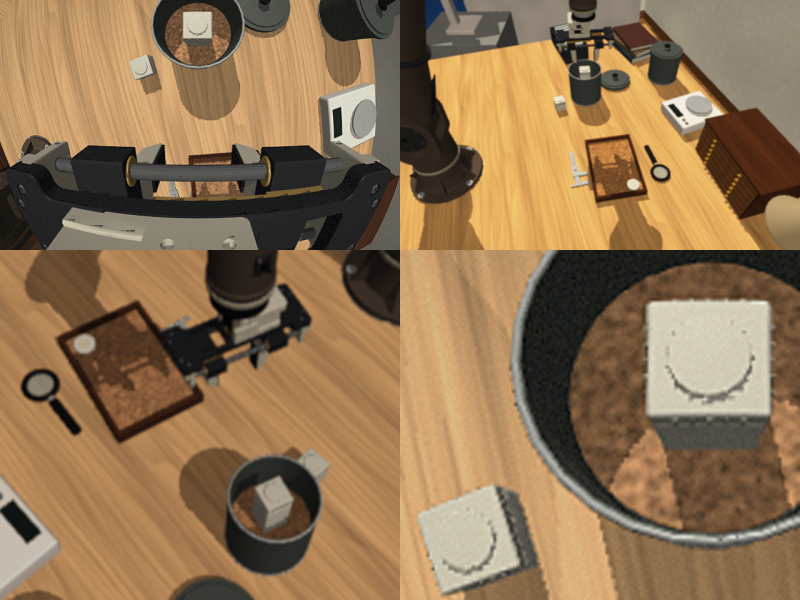

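The tube stands upright in the canister with its cap up, and the bystanders are where they were. The gripper is clear of everything.

```bash
python3 -c "
from cell import robot, cam, readout, order
print(order.finish_job())"
```

```text
the job is handed in; nothing more can be done
None
```

The job is handed in at about 19 s: the tube was stood cap up on the cork and released, picked up again (the first top grasp missed, the second held), and set down on the canister's contents at about 67 mm with roughly 2.5 N of push, where it stands upright with its cap on top; the final pictures show nothing else moved.

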